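Set the vacuum regulator and lock its knob

TASK

Turn the black knob of the vacuum regulator anticlockwise until its white index line stands in the green band, then slide the orange lock fully home over the knob's rim and let go. The lock's tongue only enters a keyway hidden under the knob, which lines up somewhere inside the green band: if the lock stops short, do not force it, but turn the knob a little one way or the other within the band and push again. Leave the bottles and the film roll standing where they are.

Things in the scene. Friction and masses are not known exactly. Their poses are not given: they have to be found in the camera images.
- regulator: vacuum regulator, fixed: base plate 140 x 245 x 14 mm, round grey housing 128 mm across, top 35 mm above the bench, black knob in its middle, turned up to 23 degrees. Origin: on the knob's axis at bench height; z up. +y points from the axis to the centre of the green band on the housing (24 degrees to each side of +y); the orange lock is on the -y side and slides to +y
- knob_grip (a point): point on the knob's axis, 65 mm above the bench. Knob: black flange 88 mm across, top 42 mm above the bench, with a bar grip across it 62 mm long, 16 mm thick, from 42 to 78 mm above the bench. Site's y axis runs along the bar to the end with the white index line; z up
- knob (a joint): knob angle in rad, grows anticlockwise seen from above; 0 = index line at the centre of the green band (bar along the regulator's y), band -0.42 to 0.42, stops at -2.8 and 0.6. Starts between -2.5 and -1.4, so it usually takes two grasps. 0.12 N m of friction; stays where left
- lock (a joint): travel of the orange lock in m towards the knob (regulator's +y): 0 fully back, 0.038 home at its end stop; starts at 0 to 0.006. 2 N of friction; stays where left. Away from the keyway it is stopped at 0.023 to 0.026 by the ring under the knob; a push of 14 N seats it if the knob is within about 0.11 rad of the keyway (the knob is then drawn into line)
- lock_lug (a point): centre of the upright orange lug on the lock, to push or pinch: 44 mm wide across the slide, 16 mm thick along it, 49 to 83 mm above the bench; point at 70 mm. Fully back it is 112 mm from the knob's axis. Axes as the regulator's. Free space behind (-y) and above. The lock's jaw in front of it is 30 mm wide, top at 51 mm
- lock_tongue: steel tongue of the lock, 12 mm wide, round nose, 20 to 32 mm above the bench. Origin: on the knob's axis at bench height when fully back; moves with the lock. Do not press it on the ring with over 40 N. The keyway meets it at one knob angle between -0.32 and 0.32, different each time, never visible or measured: to be felt by pushing
- reagent_bottle: bystander: glass bottle with blue screw cap, 46 mm across, 85 mm high, loose; origin at the centre of its underside
- dropper_bottle: bystander: amber dropper bottle, 30 mm across, 92 mm high, loose; origin at the centre of its underside
- film_roll: bystander: white upright roll, 52 mm across, 50 mm high, loose; origin at the centre of its underside

How it is judged:
By the outcome, as a careful person would: the job done as asked, in the order asked, and still so for the second after the job is handed in, with the robot touching nothing.
It also fails if it takes over 72 s, if anything falls off the work surface, if the arm or the gripper's body presses on something with over 40 N, if the wrist force passes 120 N, or if a joint passes its speed limit or range.

ROBOT

A 6-joint arm with a two-finger parallel gripper is mounted at the origin on a cart in front of the work surface, level with it; the furniture and walls round the work are solid. World frame = base frame: x ahead of the robot, y to its left, z up, the work surface at z = 0. Lengths are in m, angles in degrees, forces in N, time in s.
With the tool pointing down it reaches from about 0.275 to 0.75 m from the base axis. Payload 10.2 kg.
Tool frame: the origin (TCP) lies between the finger pads; the fingertips stand 22 mm ahead of it and the grasp point (between the pads) lies 3 mm ahead of it; x points along the fingers, z is the direction in which the jaws open and shut, and the axes are right-handed (so a half turn about x gives the same grasp; the last joint's range is limited). The gripper opens to 88 mm and grips with 3 to 60 N. Pads are 18 mm wide; open, the fingers measure 123 mm over their backs; the gripper's body (75 mm by 187 mm) begins 45 mm behind the grasp point.
Start: joints at [63.06, 17.928, 85.812, -0, 76.261, -12.8], TCP at [0.128, 0.509, 0.261] pointing down, gripper open.
Joint ranges: [-168.41, 168.41], [-55.51, 124.54], [10.69, 146.95], [-70.63, 250.63], [1, 178], [-165.06, 165.06]. Speed limits (degrees/s): [136.94, 136.94, 172.46, 180, 180, 180].

INTERFACE

Orientations are given as a 3x3 rotation matrix whose columns are the frame's x, y, z axes.
In Python, from bench import read_state, capture, finish_job, search_frame, mark_of gives the robot as it stands. The module is installed in compiled form; this text tells all that it offers.
- The arm moves only by the tool arm_command, never from a script. Its argument "steps" is text: rows parted by semicolons, each of 6 numbers parted by spaces: the shift along the tool's x, y, z in units of 60 mm (1.0 is 60 mm), then the turn, a rotation vector about the tool's x, y, z in units of 10 degrees (1.0 is 10 degrees). In form: dx dy dz wx wy wz; .... A call has 1 to 5 rows; each row is the pose to reach, as a shift and turn from the pose measured when the call began, along the tool's axes at that moment; what a row does not reach only later rows make up. A row lasts 1/8 s, in which the tool goes at most 62.5 mm and 10.7 degrees, less where a joint would pass 70% of its speed; a pose out of reach is approached as far as the arm can. A call with a gripper value outside its range is refused whole. "claw" is the finger opening in mm, from 0 to 88.1, set as the call begins (left out, the last holds). The fingers move at their own pace and stop on an object; the grip force is fixed at half the most. Time passes only in rows, so rows that repeat a pose let the fingers close. It gives the time, the measured TCP pose, the force and the opening at its end, in the units of the state.
- read_state(): the state, without advancing time (a new reading comes with each control period).
- capture(name): name is "scene" or "top" or "wrist"; returns a dict with "frame" (400x640x3 uint8, red, green, blue), "fx", "fy", "cx", "cy" (pixels), "world_from_camera" (4x4, takes a point from camera to world coordinates); the wrist camera has in their place "hand_eye" (4x4, takes a point from camera to tool coordinates, whose origin is the TCP and whose axes are the tool frame's). Camera axes: x right, y down, z forward; pixel columns grow to the right and rows downward; lengths in m; the calibration is good to about 2 mm. The wrist camera is an equidistant fisheye: a pixel r from the principal point sees the ray r / f radians off the axis. A picture is of the moment at which its call begins: read the wrist's pose just before it. There is no depth.
- finish_job(): hands the job in, once; it reports no verdict.
Trained networks look in the newest picture that a camera, given by its name, has taken for a name from the list of things; names that differ only in an ending like _2 or _b are one class to them, and where a whole thing is asked for, a point or a joint stands for the part that bears it (a point fixed in the world has none). Each returns a list of dicts, best first, with "score" (0 to 1); they miss things now and then, are a little off and sometimes report something else, mostly with a low value. They report only what shows in the picture. A call takes as long as a camera call.
- search_frame(label, camera): "extent" ([left, top, width, height] in pixels, round what is visible of it).
- mark_of(label, camera): "at" ([column, row] in pixels: a listed point, or the origin of a listed thing).
The state is a dict: "t": time; "qpos": joint angles; "qd": joint speeds; "joint_efforts": joint torques, N m; "eef_pos": TCP position; "orientation": TCP orientation; "ft_force": force on the tool from outside, world axes, zero at the start; "wrist_torque": the same for the moment, N m; "finger_gap": opening from 0.0 (shut) to 1.0 (fully open).
Only numpy, scipy, OpenCV 4.12 (cv2) and the standard library are available. Lean on these libraries where they do the work, as an engineer would, in place of code of your own. Each camera call takes 0.05 s, during which the arm holds its last target. There are 200 camera calls.

## Working session

There is one attempt and no reset: what is moved stays moved. The work goes in short steps, Python scripts to look and compute and a tool call to move; the robot and the scene stay as the last step left them, time stands still between calls to the robot, and variables do not carry over. Pictures are saved under pics/ and viewed, about 8 in all and at most 12, crops included, and the job is handed in when it is done.

Besides the shell and the picture viewer there is one more tool, called after "Request:" in YAML: its name, and indented under it one key for each argument. arm_command: Moves the arm, as the interface text tells. Its arguments: {"type":"object","properties":{"steps":{"type":"string"},"claw":{"type":"number"}},"required":["steps"]}

```bash
mkdir -p pics; cat > h.py <<'E'
import numpy as np, cv2
from bench import *
def ray(c,uv):
    M=np.array(c["world_from_camera"]); d=np.array([(uv[0]-c["cx"])/c["fx"],(uv[1]-c["cy"])/c["fy"],1.])
    return M[:3,3],M[:3,:3]@d
def at(c,uv,z):
    o,d=ray(c,uv); return o+d*(z-o[2])/d[2]
def proj(c,p):
    M=np.linalg.inv(np.array(c["world_from_camera"])); q=M[:3,:3]@np.array(p)+M[:3,3]
    return np.array([q[0]/q[2]*c["fx"]+c["cx"],q[1]/q[2]*c["fy"]+c["cy"]])
def save(c,n): cv2.imwrite("pics/"+n+".png",np.array(c["frame"])[:,:,::-1])
E
python3 - <<'E'
from h import *
np.set_printoptions(precision=4,suppress=True)
Z=dict(regulator=0,knob_grip=.065,lock_lug=.07,lock_tongue=0,reagent_bottle=0,dropper_bottle=0,film_roll=0)
for n in("top","scene"):
    c=capture(n); save(c,n+"0")
    for l,z in Z.items():
        for m in mark_of(l,n)[:2]: print(n,l,round(m["score"],2),np.round(m["at"]),at(c,m["at"],z)[:2])
s=read_state(); print(s["t"],s["eef_pos"],s["orientation"],s["ft_force"],s["finger_gap"])
E
cd pics; python3 -c "
import cv2,numpy as np
cv2.imwrite('b.png',np.vstack([cv2.imread('top0.png'),cv2.imread('scene0.png')])[:, :])"
```

```text
top regulator 0.8 [316. 252.] [0.4676 0.0136]
top regulator 0.45 [363. 236.] [ 0.5086 -0.1043]
top knob_grip 0.96 [321. 249.] [0.4744 0.0032]
top lock_lug 0.65 [364. 236.] [ 0.5061 -0.0961]
top reagent_bottle 0.6 [312. 193.] [0.6158 0.0257]
top dropper_bottle 0.45 [353. 193.] [ 0.616  -0.0794]
top film_roll 0.74 [263. 243.] [0.4896 0.1458]
scene regulator 0.86 [361. 254.] [0.4694 0.0138]
scene knob_grip 0.98 [362. 214.] [0.4849 0.004 ]
scene lock_lug 0.83 [401. 191.] [ 0.5129 -0.0923]
scene reagent_bottle 0.89 [318. 217.] [0.6073 0.024 ]
scene reagent_bottle 0.54 [285. 271.] [0.4877 0.1432]
scene dropper_bottle 0.6 [357. 202.] [ 0.6203 -0.0698]
scene film_roll 0.83 [283. 270.] [0.492  0.1446]
0.8 [0.1283 0.5091 0.2607] [[-0.     -0.9697  0.2443]
 [ 0.      0.2443  0.9697]
 [-1.      0.      0.    ]] [ 0.4825  0.5006 -0.2798] 0.9991743832114718
```

View pics/top0.png

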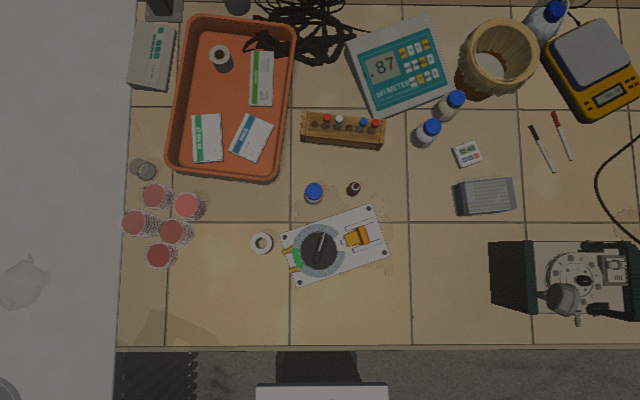

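View pics/scene0.png

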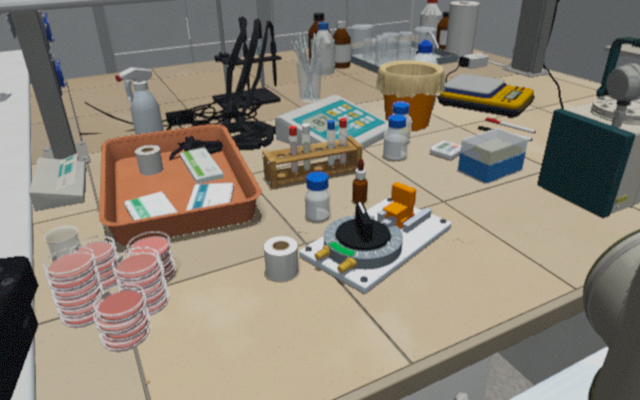

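The top and scene views agree: the knob is near (0.475, 0.005), and the lock lies on the right (-y) side near (0.51, -0.094), so the regulator's yaw is about +19°. I'll move over it for a close look.

```bash
cat >> h.py <<'E'
from scipy.spatial.transform import Rotation as R
def goto(x,y,z,phi):
    "tool-down pose, jaw axis at world angle phi (deg): units for the move"
    s=read_state(); O=np.array(s["orientation"]); f=np.radians(phi)
    zt=np.array([np.cos(f),np.sin(f),0]); xt=np.array([0,0,-1.]); T=np.column_stack([xt,np.cross(zt,xt),zt])
    d=O.T@(np.array([x,y,z])-s["eef_pos"])/.06; w=R.from_matrix(O.T@T).as_rotvec(degrees=True)/10
    print("move",np.round(d,3),np.round(w,3),"| eef",np.round(s["eef_pos"],4),"phi",np.degrees(np.arctan2(O[1,2],O[0,2])).round(1),"q6",np.round(s["qpos"][5],1),"t",s["t"])
E
python3 - <<'E'
from h import *
goto(.45,.02,.25,-80)
E
```

```text
move [ 0.179 -7.191 -6.595] [15.586 -0.    -0.   ] | eef [0.1283 0.5091 0.2607] phi 75.9 q6 -12.8 t 0.8
```

Request:
arm_command:
  steps: "0 -0.9 -0.8 1 0 0; 0 -1.6 -1.4 2 0 0; 0 -2.3 -2.0 3 0 0; 0 -3.0 -2.6 4 0 0; 0 -3.7 -3.2 5 0 0"

```text
t: 1.42
eef_pos: [0.2974, 0.2671, 0.261]
orientation: [[0.001, -0.431, 0.902], [0.0, 0.902, 0.431], [-1.0, 0.0, 0.001]]
ft_force: [1.0, 0.3, -0.1]
finger_gap: 0.999
```

```bash
python3 - <<'E'
from h import *
goto(.43,.02,.27,-80)
E
```

```text
move [-0.15  -4.67   0.219] [ 1.0554e+01  3.0000e-03 -5.0000e-03] | eef [0.2974 0.2671 0.261 ] phi 25.5 q6 -0.5 t 1.425
```

Request:
arm_command:
  steps: "0 -1 0 1 0 0; 0 -2 0.1 2 0 0; 0 -3 0.2 3 0 0; 0 -4 0.2 4 0 0; -0.1 -4.7 0.2 5 0 0"

```text
t: 2.05
eef_pos: [0.4303, 0.0156, 0.2669]
orientation: [[0.0, 0.421, 0.907], [0.0, 0.907, -0.421], [-1.0, 0.0, 0.0]]
ft_force: [0.4, 0.9, -0.1]
finger_gap: 1.002
```

Request:
arm_command:
  steps: "0 0 0 1 0 0; 0 0 0 2 0 0; 0 0 0 3 0 0; 0 0 0 4 0 0; 0 0 0 5 0 0"

```text
t: 2.68
eef_pos: [0.4303, 0.0155, 0.2669]
orientation: [[0.0, 0.967, 0.255], [0.0, 0.255, -0.967], [-1.0, 0.001, -0.0]]
ft_force: [0.9, -0.4, 1.1]
finger_gap: 1.0
```

```bash
cat >> h.py <<'E'
def wcap(n=None):
    s=read_state(); c=capture("wrist"); T=np.eye(4); T[:3,:3]=s["orientation"]; T[:3,3]=s["eef_pos"]
    c["world_from_camera"]=T@np.array(c["hand_eye"])
    if n: save(c,n)
    return c
def fat(c,uv,z):
    a=np.array([uv[0]-c["cx"],uv[1]-c["cy"]])/c["fx"]; t=np.hypot(*a)
    M=c["world_from_camera"]; d=M[:3,:3]@np.array([*(a/max(t,1e-9)*np.sin(t)),np.cos(t)]); o=M[:3,3]
    return o+d*(z-o[2])/d[2]
E
python3 - <<'E'
from h import *
np.set_printoptions(precision=4,suppress=True)
c=wcap("w1")
for l,z in dict(regulator=0,knob_grip=.065,lock_lug=.07,lock_tongue=0,reagent_bottle=0,dropper_bottle=0,film_roll=0).items():
    for m in mark_of(l,"wrist")[:2]: print(l,round(m["score"],2),np.round(m["at"]),fat(c,m["at"],z)[:2])
goto(.475,.006,.2,-104)
E
```

```text
regulator 0.55 [338. 142.] [0.4726 0.0061]
knob_grip 0.59 [334. 148.] [0.4701 0.0131]
lock_lug 0.7 [436. 141.] [ 0.5096 -0.0902]
reagent_bottle 0.77 [354.  34.] [0.6107 0.0227]
dropper_bottle 0.64 [433.  53.] [ 0.621 -0.081]
film_roll 0.66 [234. 102.] [0.4913 0.1472]
move [1.115 0.676 0.35 ] [ 2.92  -0.002 -0.002] | eef [0.4303 0.0156 0.2669] phi -74.8 q6 61.2 t 3.075
```

View pics/w1.png

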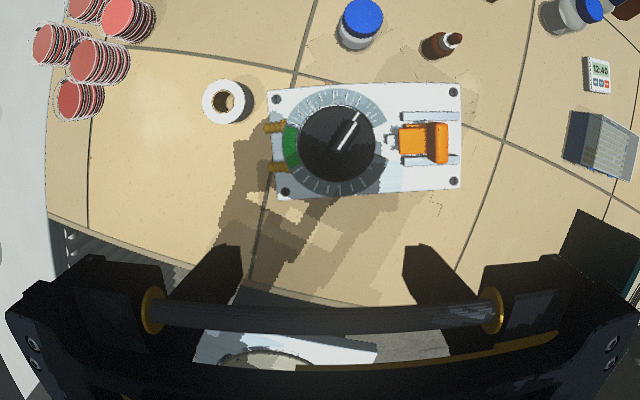

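The wrist view shows the knob at about (336,145), its index line pointing to the upper right near (355,115), the green band on the left at (292,145) and the lug at (437,143). I'll enlarge it.

```bash
python3 - <<'E'
import cv2
a=cv2.imread("pics/w1.png")[75:210,265:465]; cv2.imwrite("pics/w1c.png",cv2.resize(a,None,fx=4,fy=4,interpolation=cv2.INTER_CUBIC))
E
```

```text
(no output)
```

View pics/w1c.png

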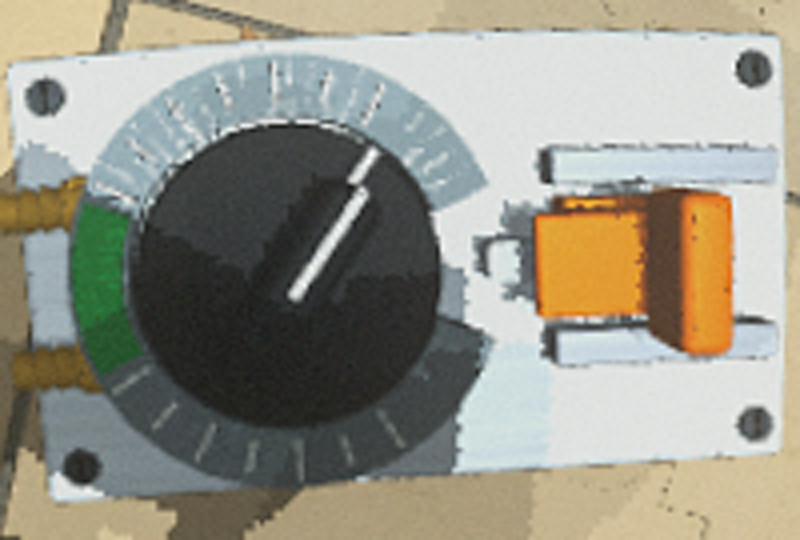

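```bash
python3 - <<'E'
from h import *
np.set_printoptions(precision=4,suppress=True)
c=wcap()
f=lambda X,Y,z: fat(c,(265+X/4-.4,75+Y/4-.4),z)[:2]
A=lambda d: np.degrees(np.arctan2(d[1],d[0])).round(1)
k=f(285,277,.042); print("axis",k)
pts=np.array([f(130,277,.042),f(440,277,.042),f(287,125,.042),f(285,430,.042)]); print(pts, pts.mean(0))
a,b=f(297,297,.078),f(362,190,.078); print("bar",a,b,A(b-a))
a2,b2=f(355,180,.042),f(378,150,.042); print("rim",A(b2-a2),A(b2-k), np.linalg.norm(b2-k))
s=[f(*p,.015) for p in((45,97),(753,68),(755,423),(82,466))]
print("reg y",A(s[0]-s[1]),A(s[3]-s[2]),A(s[1]-s[2])+90,A(s[0]-s[3])+90, "centre",np.mean(s,0))
l=np.mean([f(683,190,.083),f(683,350,.083),f(733,195,.083),f(733,353,.083)],0); print("lug",l,A(k-l),np.linalg.norm(k-l))
g=np.mean([f(105,205,.035),f(120,365,.035)],0);print("green",A(g-k))
goto(.475,.006,.2,-104)
E
```

```text
axis [0.4733 0.0112]
[[ 0.4619  0.0533]
 [ 0.4854 -0.0312]
 [ 0.5147  0.0221]
 [ 0.4305 -0.0008]] [0.4732 0.0109]
bar [0.4725 0.0095] [0.5032 0.0011] -15.2
rim -21.2 -20.1 0.04446632643539789
reg y 109.4 109.3 109.5 109.5 centre [ 0.4877 -0.0299]
lug [ 0.5104 -0.0918] 109.8 0.10949011625037926
green 108.8
move [1.114 0.676 0.349] [ 2.918 -0.003 -0.002] | eef [0.4303 0.0156 0.2668] phi -74.8 q6 61.2 t 3.125
```

```bash
python3 - <<'E'
from h import *
goto(.4735,.010,.13,-106.5)
E
```

```text
move [2.281 0.669 0.279] [ 3.168e+00 -3.000e-03 -2.000e-03] | eef [0.4303 0.0156 0.2668] phi -74.8 q6 61.2 t 3.125
```

Request:
arm_command:
  steps: "0.5 0.3 0.1 1 0 0; 1 0.5 0.1 2 0 0; 1.5 0.69 0.26 3 0 0; 2 0.69 0.26 3.17 0 0; 2.28 0.69 0.26 3.17 0 0"
  claw: 46

```text
t: 3.75
eef_pos: [0.474, 0.0115, 0.1286]
orientation: [[-0.002, 0.959, -0.284], [0.001, -0.284, -0.959], [-1.0, -0.002, -0.0]]
ft_force: [-0.0, 0.7, -0.4]
finger_gap: 0.523
```

```bash
python3 - <<'E'
from h import *
goto(.4735,.010,.071,-106.5)
c=wcap("w2")
for m in mark_of("knob_grip","wrist")[:1]: print(m, fat(c,m["at"],.065))
a=cv2.imread("pics/w2.png")[60:400,120:520]; cv2.imwrite("pics/w2c.png",cv2.resize(a,None,fx=1.7,fy=1.7))
E
```

```text
move [0.96  0.001 0.026] [ 0.001 -0.002  0.01 ] | eef [0.474  0.0115 0.1286] phi -106.5 q6 93.6 t 3.75
{'at': [325.4, 232.1], 'score': 0.78} [0.47396142 0.00941214 0.065     ]
```

View pics/w2c.png

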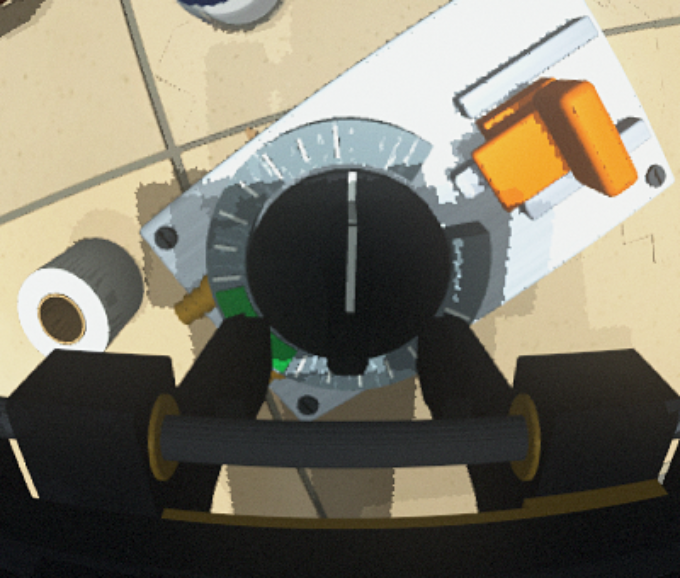

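The bar stands vertical at x≈350, between the fingers and aligned with them. Descend and grip.

Request:
arm_command:
  steps: "0.4 0 0.02 0 0 0; 0.7 0 0.03 0 0 0; 0.95 0 0.03 0 0 0; 0.95 0 0.03 0 0 0"

```text
t: 4.35
eef_pos: [0.4728, 0.0099, 0.0714]
orientation: [[-0.004, 0.959, -0.283], [0.001, -0.283, -0.959], [-1.0, -0.004, -0.0]]
ft_force: [0.2, -0.3, -0.1]
finger_gap: 0.524
```

Request:
arm_command:
  steps: "0 0 0 0 0 0; 0 0 0 0 0 0; 0 0 0 0 0 0; 0 0 0 0 0 0; 0 0 0 0 0 0"
  claw: 0

```text
t: 4.97
eef_pos: [0.473, 0.0097, 0.0717]
orientation: [[-0.004, 0.959, -0.283], [0.001, -0.283, -0.959], [-1.0, -0.004, 0.0]]
ft_force: [-2.6, -2.6, 4.7]
finger_gap: 0.179
```

Request:
arm_command:
  steps: "0 0 0 -0.7 0 0; 0 0 0 -1.5 0 0; 0 0 0 -2.3 0 0; 0 0 0 -3.1 0 0; 0 0 0 -3.9 0 0"

```text
t: 5.6
eef_pos: [0.473, 0.0095, 0.0717]
orientation: [[-0.004, 0.922, 0.387], [0.001, 0.387, -0.922], [-1.0, -0.003, -0.002]]
ft_force: [-1.1, -2.6, 2.3]
finger_gap: 0.178
```

Request:
arm_command:
  steps: "0 0 0 -0.8 0 0; 0 0 0 -1.6 0 0; 0 0 0 -2.4 0 0; 0 0 0 -3.2 0 0; 0 0 0 -4 0 0"

```text
t: 6.22
eef_pos: [0.4731, 0.0094, 0.0717]
orientation: [[-0.003, 0.453, 0.891], [0.0, 0.891, -0.454], [-1.0, -0.001, -0.003]]
ft_force: [0.3, -3.0, 1.0]
finger_gap: 0.182
```

```bash
python3 - <<'E'
from h import *
goto(.4735,.010,.0715,19.4); s=read_state(); print(s["ft_force"],s["wrist_torque"],s["finger_gap"])
E
```

```text
move [0.004 0.012 0.001] [-4.637e+00 -1.800e-02 -2.000e-03] | eef [0.4731 0.0094 0.0717] phi -27.0 q6 13.9 t 6.225
[ 0.26642419 -2.98742922  1.00799546] [-0.55389452  0.08325681 -0.1029235 ] 0.18216162266584582
```

Request:
arm_command:
  steps: "0 0 0 -1 0 0; 0 0 0 -2 0 0; 0 0 0 -3 0 0; 0 0 0 -4 0 0; 0 0 0 -4.6 0 0"

```text
t: 6.85
eef_pos: [0.4733, 0.0094, 0.0717]
orientation: [[-0.002, -0.33, 0.944], [0.001, 0.944, 0.33], [-1.0, 0.001, -0.002]]
ft_force: [0.6, -1.6, 0.0]
finger_gap: 0.178
```

Request:
arm_command:
  steps: "0 0 0 0 0 0; 0 0 0 0 0 0; 0 0 0 0 0 0"
  claw: 40

```text
t: 7.22
eef_pos: [0.4733, 0.0094, 0.0717]
orientation: [[-0.003, -0.329, 0.944], [0.001, 0.944, 0.329], [-1.0, 0.001, -0.002]]
ft_force: [0.1, 0.4, -0.2]
finger_gap: 0.453
```

Request:
arm_command:
  steps: "-0.4 0 0 0 0 0; -0.8 0 0 0 0 0; -1.2 0 0 0 0 0; -1.2 0 0 0 0 0"

```text
t: 7.72
eef_pos: [0.4741, 0.0093, 0.1447]
orientation: [[0.0, -0.328, 0.945], [0.0, 0.945, 0.328], [-1.0, -0.0, 0.0]]
ft_force: [-0.5, -0.1, -1.1]
finger_gap: 0.454
```

```bash
python3 - <<'E'
from h import *
f=np.radians(109.4); u=np.array([np.cos(f),np.sin(f)])
p=np.array([.4735,.010])-.145*u
goto(*p,.143,19.4)
c=wcap("w3")
a=cv2.imread("pics/w3.png"); cv2.imwrite("pics/w3c.png",cv2.resize(a[40:340,120:520],None,fx=1.8,fy=1.8))
for m in mark_of("lock_lug","wrist")[:2]: print(m, fat(c,m["at"],.07))
E
```

```text
move [ 0.029 -2.402  0.005] [-0.025  0.003  0.001] | eef [0.4741 0.0093 0.1447] phi 19.2 q6 -32.2 t 7.725
{'at': [319.5, 344.3], 'score': 0.83} [ 0.50812686 -0.09407451  0.07      ]
```

View pics/w3c.png

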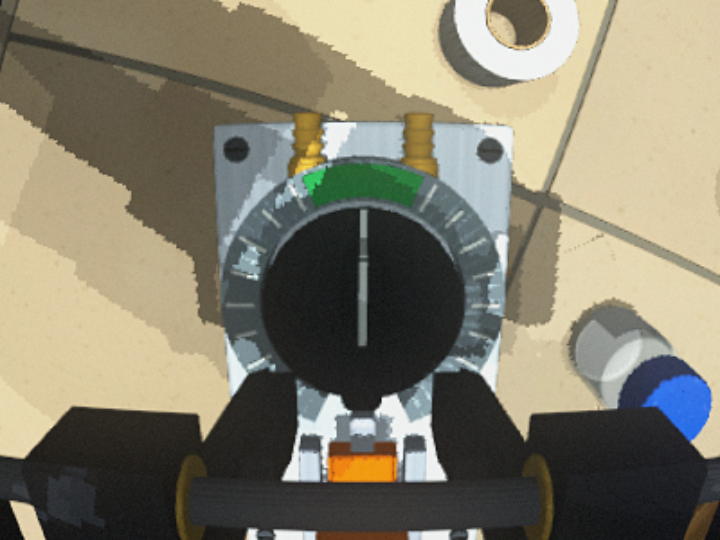

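The index line points at the middle of the green band (362,210). Next I'll go behind the lug with the fingers shut and push.

Request:
arm_command:
  steps: "0 -0.6 0 0 0 0; 0 -1.2 0 0 0 0; 0 -1.8 0 0 0 0; 0 -2.4 0 0 0 0; 0 -2.4 0 0 0 0"
  claw: 0

```text
t: 8.45
eef_pos: [0.5203, -0.1281, 0.1411]
orientation: [[-0.005, -0.326, 0.945], [0.002, 0.945, 0.326], [-1.0, 0.003, -0.004]]
ft_force: [0.4, 0.1, -0.6]
finger_gap: 0.003
```

Request:
arm_command:
  steps: "0.4 0 0 0 0 0; 0.8 0 0 0 0 0; 1.1 0 0 0 0 0; 1.1 0 0 0 0 0"

```text
t: 8.95
eef_pos: [0.5189, -0.1268, 0.0734]
orientation: [[-0.009, -0.326, 0.945], [0.003, 0.945, 0.326], [-1.0, 0.006, -0.007]]
ft_force: [0.1, -1.0, -0.3]
finger_gap: 0.004
```

```bash
cat >> h.py <<'E'
def reg():
    s=read_state(); f=np.radians(109.4); u=np.array([np.cos(f),np.sin(f)]); v=np.array([np.sin(f),-np.cos(f)])
    d=np.array(s["eef_pos"][:2])-[.4735,.010]; F=np.array(s["ft_force"][:2])
    print("reg y %.4f x %.4f F along %.1f side %.1f Fz %.1f"%(d@u,d@v,F@u,F@v,s["ft_force"][2]))
E
python3 - <<'E'
from h import *
reg()
f=np.radians(109.4); u=np.array([np.cos(f),np.sin(f)])
p=np.array([.4735,.010])-.12*u
goto(*p,.077,19.4)
E
```

```text
reg y -0.1441 x -0.0027 F along -1.0 side -0.2 Fz -0.3
move [-0.057  0.402  0.041] [-0.037 -0.04  -0.035] | eef [ 0.5189 -0.1268  0.0734] phi 19.0 q6 -45.3 t 8.95
```

Request:
arm_command:
  steps: "-0.05 0.15 0.04 0 0 0; -0.05 0.3 0.04 0 0 0; -0.05 0.4 0.04 0 0 0; -0.05 0.5 0.04 0 0 0"

```text
t: 9.45
eef_pos: [0.5116, -0.0975, 0.0771]
orientation: [[-0.007, -0.326, 0.945], [0.003, 0.945, 0.326], [-1.0, 0.005, -0.006]]
ft_force: [2.2, -2.2, 1.3]
finger_gap: 0.01
```

```bash
python3 -c "
from h import *
reg()"
```

```text
reg y -0.1140 x 0.0003 F along -2.8 side 1.4 Fz 1.3
```

Request:
arm_command:
  steps: "0 0.04 0 0 0 0; 0 0.08 0 0 0 0; 0 0.1 0 0 0 0"

```text
t: 9.82
eef_pos: [0.5096, -0.0918, 0.0772]
orientation: [[-0.007, -0.326, 0.945], [0.003, 0.945, 0.326], [-1.0, 0.005, -0.006]]
ft_force: [1.0, -2.1, 1.3]
finger_gap: 0.004
```

```bash
python3 -c "
from h import *
reg()"
```

```text
reg y -0.1080 x 0.0003 F along -2.3 side 0.2 Fz 1.3
```

Request:
arm_command:
  steps: "0 0.02 0 0 0 0; 0 0.04 0 0 0 0; 0 0.05 0 0 0 0"

```text
t: 10.2
eef_pos: [0.5092, -0.0904, 0.0773]
orientation: [[-0.006, -0.326, 0.945], [-0.0, 0.945, 0.326], [-1.0, 0.002, -0.005]]
ft_force: [2.0, -12.9, -2.6]
finger_gap: 0.004
```

Request:
arm_command:
  steps: "0 0.02 0 0 0 0; 0 0.03 0 0 0 0"

```text
t: 10.45
eef_pos: [0.5092, -0.0903, 0.0774]
orientation: [[-0.004, -0.326, 0.945], [-0.003, 0.945, 0.326], [-1.0, -0.002, -0.005]]
ft_force: [2.5, -14.0, -4.3]
finger_gap: 0.008
```

```bash
python3 -c "
from h import *
reg()"
```

```text
reg y -0.1065 x 0.0003 F along -14.0 side -2.3 Fz -4.3
```

Request:
arm_command:
  steps: "0 0.03 0 0 0 0; 0 0.05 0 0 0 0; 0 0.05 0 0 0 0"

```text
t: 10.82
eef_pos: [0.509, -0.09, 0.0775]
orientation: [[-0.001, -0.326, 0.945], [-0.008, 0.945, 0.326], [-1.0, -0.007, -0.004]]
ft_force: [4.0, -17.1, -6.7]
finger_gap: 0.004
```

```bash
python3 -c "
from h import *
reg()"
```

```text
reg y -0.1061 x 0.0003 F along -17.5 side -1.9 Fz -6.7
```

Stopped at the ring (17.5 N), so the keyway isn't at 0. I'll back off, regrasp and turn the knob by +0.2 rad.

Request:
arm_command:
  steps: "0 -0.15 0 0 0 0; 0 -0.25 0 0 0 0; -0.5 -0.25 0 0 0 0; -1.05 -0.2 0 0 0 0; -1.05 0.3 0 0 0 0"

```text
t: 11.45
eef_pos: [0.5043, -0.0732, 0.1424]
orientation: [[0.003, -0.325, 0.946], [-0.009, 0.946, 0.325], [-1.0, -0.009, -0.0]]
ft_force: [-0.7, 0.4, 0.1]
finger_gap: 0.002
```

```bash
python3 -c "
from h import *
goto(.4735,.0097,.1415,19.2)"
```

```text
move [ 1.000e-03  1.473e+00 -3.600e-02] [-0.025 -0.002  0.054] | eef [ 0.5043 -0.0732  0.1424] phi 18.9 q6 -40.0 t 11.45
```

Request:
arm_command:
  steps: "0 0.7 0 0 0 0.05; 0 1.3 -0.03 -0.03 0 0.05; 0 1.47 -0.03 -0.03 0 0.05; 0 1.47 -0.03 -0.03 0 0.05"
  claw: 40

```text
t: 11.95
eef_pos: [0.4741, 0.0096, 0.1416]
orientation: [[-0.0, -0.33, 0.944], [-0.001, 0.944, 0.33], [-1.0, -0.001, -0.0]]
ft_force: [-0.0, 0.2, 0.2]
finger_gap: 0.432
```

```bash
python3 -c "
from h import *
goto(.4735,.0097,.0715,19.2)"
```

```text
move [ 1.169  0.005 -0.009] [ 0.008 -0.002  0.004] | eef [0.4741 0.0096 0.1416] phi 19.3 q6 -32.3 t 11.95
```

Request:
arm_command:
  steps: "0.4 0 0 0 0 0; 0.8 0 0 0 0 0; 1.17 0 0 0 0 0; 1.17 0 0 0 0 0"

```text
t: 12.45
eef_pos: [0.4739, 0.0087, 0.0704]
orientation: [[-0.003, -0.329, 0.944], [-0.0, 0.944, 0.329], [-1.0, 0.001, -0.003]]
ft_force: [0.7, -0.2, 1.3]
finger_gap: 0.455
```

Request:
arm_command:
  steps: "0 0 0 0 0 0; 0 0 0 0 0 0; 0 0 0 0 0 0; 0 0 0 0 0 0"
  claw: 0

```text
t: 12.95
eef_pos: [0.4737, 0.0084, 0.071]
orientation: [[-0.003, -0.329, 0.944], [-0.001, 0.944, 0.329], [-1.0, 0.0, -0.003]]
ft_force: [-4.1, -4.8, 5.2]
finger_gap: 0.18
```

Request:
arm_command:
  steps: "0 0 0 -0.4 0 0; 0 0 0 -0.8 0 0; 0 0 0 -1.15 0 0; 0 0 0 -1.15 0 0"

```text
t: 13.45
eef_pos: [0.4739, 0.0084, 0.0711]
orientation: [[-0.002, -0.51, 0.86], [-0.001, 0.86, 0.51], [-1.0, 0.0, -0.002]]
ft_force: [1.6, 0.5, -4.7]
finger_gap: 0.178
```

Request:
arm_command:
  steps: "0 0 0 0 0 0; 0 0 0 0 0 0; 0 0 0 0 0 0"
  claw: 40

```text
t: 13.82
eef_pos: [0.4739, 0.0084, 0.0712]
orientation: [[-0.002, -0.51, 0.86], [-0.001, 0.86, 0.51], [-1.0, 0.0, -0.002]]
ft_force: [-0.5, 0.1, -1.3]
finger_gap: 0.456
```

Request:
arm_command:
  steps: "-0.4 0 0 0 0 0; -0.8 0 0 0 0 0; -1.17 0 0 0 0 0; -1.17 0 0 0 0 0"

```text
t: 14.32
eef_pos: [0.4747, 0.0083, 0.1424]
orientation: [[0.001, -0.51, 0.86], [-0.002, 0.86, 0.51], [-1.0, -0.002, -0.0]]
ft_force: [-0.2, 0.4, -0.3]
finger_gap: 0.453
```

```bash
python3 - <<'E'
from h import *
f=np.radians(109.4); u=np.array([np.cos(f),np.sin(f)])
goto(*(np.array([.4735,.010])-.13*u),.141,19.4); reg()
c=wcap("w4"); a=cv2.imread("pics/w4.png"); cv2.imwrite("pics/w4c.png",cv2.resize(a[40:340,120:520],None,fx=1.5,fy=1.5))
E
```

```text
move [ 0.028 -2.091 -0.426] [ 1.127 -0.     0.01 ] | eef [0.4747 0.0083 0.1424] phi 30.7 q6 -43.8 t 14.325
reg y -0.0020 x 0.0006 F along 0.4 side -0.0 Fz -0.3
```

View pics/w4c.png

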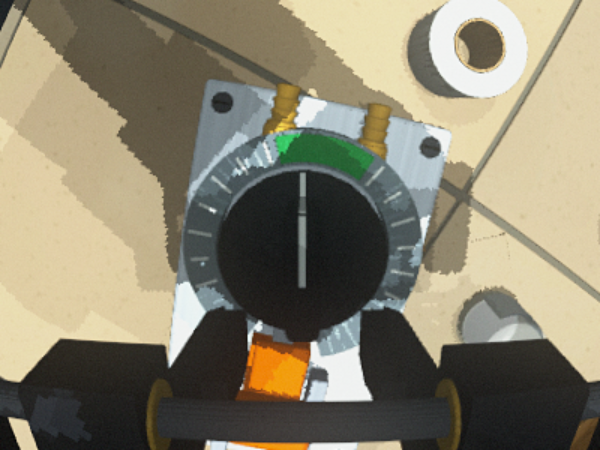

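The index line is at (302,180), left of the band's centre but still inside it, which is about +0.2 rad. Push again.

Request:
arm_command:
  steps: "0 -0.6 -0.1 0.4 0 0; 0 -1.2 -0.2 0.8 0 0; 0 -1.8 -0.35 1.1 0 0; 0 -2.1 -0.43 1.1 0 0; 0 -2.1 -0.43 1.1 0 0"
  claw: 0

```text
t: 15.0
eef_pos: [0.516, -0.1133, 0.1406]
orientation: [[-0.003, -0.336, 0.942], [-0.0, 0.942, 0.336], [-1.0, 0.0, -0.003]]
ft_force: [-0.1, 0.8, 0.4]
finger_gap: 0.002
```

```bash
python3 - <<'E'
from h import *
f=np.radians(109.4); u=np.array([np.cos(f),np.sin(f)])
goto(*(np.array([.4735,.010])-.125*u),.077,19.4); reg()
E
```

```text
move [1.06  0.09  0.019] [ 0.025 -0.015 -0.002] | eef [ 0.516  -0.1133  0.1406] phi 19.7 q6 -44.7 t 15.0
reg y -0.1304 x -0.0009 F along 0.8 side 0.2 Fz 0.4
```

Request:
arm_command:
  steps: "0.4 0 0 0 0 0; 0.8 0 0.02 0 0 0; 1.06 0 0.02 0 0 0; 1.06 0.2 0.02 0 0 0; 1.06 0.35 0.02 0 0 0"

```text
t: 15.62
eef_pos: [0.5097, -0.0921, 0.0777]
orientation: [[-0.002, -0.337, 0.941], [-0.001, 0.941, 0.337], [-1.0, 0.0, -0.002]]
ft_force: [1.0, 0.6, 0.1]
finger_gap: 0.01
```

Request:
arm_command:
  steps: "0 0.02 0 0 0 0; 0 0.04 0 0 0 0; 0 0.06 0 0 0 0; 0 0.08 0 0 0 0"

```text
t: 16.12
eef_pos: [0.5084, -0.0878, 0.0779]
orientation: [[-0.001, -0.337, 0.942], [-0.001, 0.942, 0.337], [-1.0, -0.001, -0.001]]
ft_force: [2.0, -0.9, 0.9]
finger_gap: 0.005
```

```bash
python3 -c "
from h import *
reg()"
```

```text
reg y -0.1038 x 0.0005 F along -1.6 side 1.6 Fz 0.9
```

It has passed the earlier stop point with low force. Continue.

Request:
arm_command:
  steps: "0 0.02 0 0 0 0; 0 0.04 0 0 0 0; 0 0.06 0 0 0 0"

```text
t: 16.5
eef_pos: [0.5073, -0.0846, 0.078]
orientation: [[-0.001, -0.337, 0.942], [-0.002, 0.942, 0.337], [-1.0, -0.001, -0.001]]
ft_force: [0.9, -3.7, 1.1]
finger_gap: 0.005
```

Request:
arm_command:
  steps: "0 0.02 0 0 0 0; 0 0.04 0 0 0 0; 0 0.06 0 0 0 0"

```text
t: 16.88
eef_pos: [0.5061, -0.0812, 0.078]
orientation: [[-0.001, -0.337, 0.942], [-0.002, 0.942, 0.337], [-1.0, -0.001, -0.001]]
ft_force: [1.7, -3.1, -0.2]
finger_gap: 0.006
```

```bash
python3 -c "
from h import *
reg()"
```

```text
reg y -0.0968 x 0.0005 F along -3.5 side 0.6 Fz -0.2
```

Request:
arm_command:
  steps: "0 0.02 0 0 0 0; 0 0.04 0 0 0 0; 0 0.06 0 0 0 0"

```text
t: 17.25
eef_pos: [0.5049, -0.0777, 0.078]
orientation: [[-0.001, -0.337, 0.942], [-0.002, 0.942, 0.337], [-1.0, -0.001, -0.001]]
ft_force: [1.0, -3.1, 0.9]
finger_gap: 0.008
```

Request:
arm_command:
  steps: "0 0.02 0 0 0 0; 0 0.04 0 0 0 0; 0 0.05 0 0 0 0"

```text
t: 17.62
eef_pos: [0.5048, -0.077, 0.0782]
orientation: [[0.002, -0.337, 0.942], [-0.006, 0.942, 0.337], [-1.0, -0.006, 0.0]]
ft_force: [4.7, -20.3, -4.5]
finger_gap: 0.003
```

```bash
python3 -c "
from h import *
reg()"
```

```text
reg y -0.0925 x 0.0006 F along -20.7 side -2.3 Fz -4.5
```

It has stopped hard 14 mm past the ring stop, which is where home should be. Back off, rise and check.

Request:
arm_command:
  steps: "0 -0.15 0 0 0 0; 0 -0.4 0 0 0 0; -0.5 -0.4 0 0 0 0; -1.2 -0.4 0 0 0 0; -2 -0.8 0 0 0 0"

```text
t: 18.25
eef_pos: [0.5202, -0.121, 0.1995]
orientation: [[0.0, -0.338, 0.941], [-0.004, 0.941, 0.338], [-1.0, -0.004, -0.001]]
ft_force: [0.7, -0.2, 0.0]
finger_gap: 0.004
```

Request:
arm_command:
  steps: "0 -0.6 0 0 0 0; 0 -1.2 0 0 0 0; 0 -1.5 0 0 0 0; 0 -1.5 0 0 0 0"

```text
t: 18.75
eef_pos: [0.5505, -0.2066, 0.1992]
orientation: [[-0.001, -0.337, 0.942], [-0.003, 0.942, 0.337], [-1.0, -0.003, -0.002]]
ft_force: [-0.1, 0.2, 0.0]
finger_gap: 0.004
```

```bash
python3 - <<'E'
from h import *
c=wcap("w5"); reg(); print(read_state()["t"])
for l,z in dict(lock_lug=.07,knob_grip=.065,reagent_bottle=0,dropper_bottle=0,film_roll=0).items():
    for m in mark_of(l,"wrist")[:1]: print(l,round(m["score"],2),np.round(m["at"]),fat(c,m["at"],z)[:2])
t=capture("top"); save(t,"top5")
for l in("reagent_bottle","dropper_bottle","film_roll"):
    for m in mark_of(l,"top")[:1]: print(l,round(m["score"],2),np.round(m["at"]),at(t,m["at"],0)[:2])
E
```

```text
reg y -0.2290 x 0.0009 F along -0.2 side 0.6 Fz -1.0
18.8
lock_lug 0.96 [319.  16.] [ 0.49583678 -0.05966914]
reagent_bottle 0.63 [446.  14.] [0.61248472 0.01988789]
reagent_bottle 0.6 [315. 198.] [0.6045186  0.01702929]
dropper_bottle 0.47 [353. 193.] [ 0.61802769 -0.08047077]
film_roll 0.55 [264. 243.] [0.48881319 0.14276374]
```

View pics/w5.png

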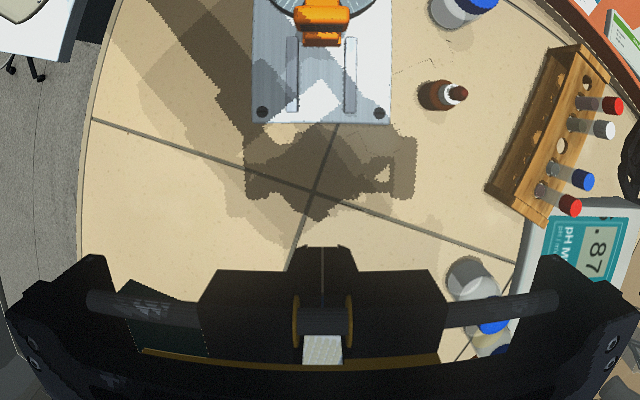

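```bash
python3 -c "
import cv2
a=cv2.imread('pics/top5.png')[180:300,240:400]; cv2.imwrite('pics/top5c.png',cv2.resize(a,None,fx=5,fy=5,interpolation=cv2.INTER_CUBIC))"
```

```text
(no output)
```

View pics/top5c.png

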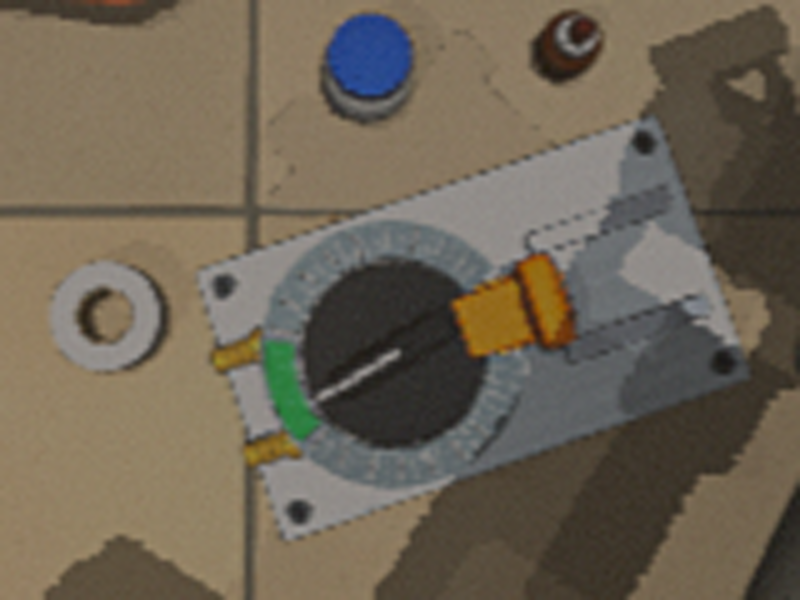

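The top view shows the index line in the green band at about (318,398), the lock's jaw over the knob's rim, and the bystanders standing. I'll hand it in.

```bash
python3 -c "
from bench import *
print(finish_job())"
```

```text
the job is handed in; nothing more can be done
None
```

The knob's index line stands in the green band, and the orange lock is fully home over the rim. I handed the job in at about 19 s with the arm well clear.

- **Turning and locking:** I turned the knob about 126° anticlockwise in one grasp to the band's centre. The first push on the lock stopped at the ring, and I held it at about 17.5 N without forcing it. I then turned the knob about 0.2 rad further anticlockwise, and the second push slid in at 2–4 N until it met the end stop at about 20 N.
- **Lock position:** the lock went 14 mm past the ring stop. The lug measured about 73 mm from the knob's axis, against 74 mm expected when home.
- **Knob angle:** the last top view shows the index line inside the green band; I did not measure the angle after seating.
- **Bystanders:** both bottles and the film roll are standing. The wrist camera puts the reagent bottle within 4 mm of where it was, and the top camera puts the dropper bottle and film roll within 3 mm. The top camera's reading for the reagent bottle was about 14 mm off its first one. I took that as detection noise, because nothing went near it and the picture shows it standing as before.

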